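Close a filter holder with four nuts in cross order

TASK

Close the steel filter holder: tighten its four blue T-handle nuts clockwise, not quite half a turn each, one after the other in cross order (after each nut take the one diagonally opposite, then the other pair), until each comes up against its firm stop and the cover sits fully home and level. Stop as soon as you feel a nut go firm, do not over-tighten any, never let the cover tip far askew, and leave the other things on the worktop alone.

Things in the scene. Friction and masses are not known exactly. Their poses are not given: they have to be found in the camera images.
- holder: Round stainless filter holder, 140 mm across, standing fixed on the worktop on three short legs. Origin: centre of its underside on the worktop, z up. A lower bowl with a flange (top 40 mm above the worktop), a black gasket on it and four upright studs on a circle of 52 mm radius (neighbours 73.5 mm apart, opposite ones 104 mm).
- cover: Round steel cover plate of the holder, 140 mm across, 10 mm thick, a hose connection (15 mm across, 24 mm high) in the middle of its top. Origin: centre of its underside; z its normal. It starts 5.3 to 6.7 mm above its seat, a little askew; seated, its underside is level, 42 mm above the worktop. Half a turn of one nut would lower its side 4 mm, the neighbours 2 mm, the far side 0 (tips it 0.038 rad).
- grip_a (a point): Middle of the blue T-handle of nut a (opposite nut c; a, b, c, d go clockwise from above): an upright bar 42 mm long (along x), 10 mm thick (along y, to be gripped) and 22 mm high, at mid-height, on the stud's axis (z, up), 21 to 26 mm above the cover's top face (collars round the nuts: 26 mm across, 8 mm high). 25 mm are free beside the bar for each finger: open to 40 to 50 mm, not fully. It sinks 1.3 mm per rad turned. Grip with 12 to 20 N.
- core_a (a point): Steel core of nut a, in its collar on the cover. Clockwise tightens, 0.15 N m, for 2.1 to 2.6 rad more (not readable from its pose), up to a firm stop; stays where left. Its x lies along the handle's x while unloaded; the handle is sprung and twists against it 0.125 rad per N m, so at the stop torque rises 8 N m per rad turned; 0.06 rad (0.48 N m) is over-tight.
- grip_b (a point): Middle of the blue T-handle of nut b (opposite nut d; a, b, c, d go clockwise from above): an upright bar 42 mm long (along x), 10 mm thick (along y, to be gripped) and 22 mm high, at mid-height, on the stud's axis (z, up), 21 to 26 mm above the cover's top face (collars round the nuts: 26 mm across, 8 mm high). 25 mm are free beside the bar for each finger: open to 40 to 50 mm, not fully. It sinks 1.3 mm per rad turned. Grip with 12 to 20 N.
- core_b (a point): Steel core of nut b, in its collar on the cover. Clockwise tightens, 0.15 N m, for 2.1 to 2.6 rad more (not readable from its pose), up to a firm stop; stays where left. Its x lies along the handle's x while unloaded; the handle is sprung and twists against it 0.125 rad per N m, so at the stop torque rises 8 N m per rad turned; 0.06 rad (0.48 N m) is over-tight.
- grip_c (a point): Middle of the blue T-handle of nut c (opposite nut a; a, b, c, d go clockwise from above): an upright bar 42 mm long (along x), 10 mm thick (along y, to be gripped) and 22 mm high, at mid-height, on the stud's axis (z, up), 21 to 26 mm above the cover's top face (collars round the nuts: 26 mm across, 8 mm high). 25 mm are free beside the bar for each finger: open to 40 to 50 mm, not fully. It sinks 1.3 mm per rad turned. Grip with 12 to 20 N.
- core_c (a point): Steel core of nut c, in its collar on the cover. Clockwise tightens, 0.15 N m, for 2.1 to 2.6 rad more (not readable from its pose), up to a firm stop; stays where left. Its x lies along the handle's x while unloaded; the handle is sprung and twists against it 0.125 rad per N m, so at the stop torque rises 8 N m per rad turned; 0.06 rad (0.48 N m) is over-tight.
- grip_d (a point): Middle of the blue T-handle of nut d (opposite nut b; a, b, c, d go clockwise from above): an upright bar 42 mm long (along x), 10 mm thick (along y, to be gripped) and 22 mm high, at mid-height, on the stud's axis (z, up), 21 to 26 mm above the cover's top face (collars round the nuts: 26 mm across, 8 mm high). 25 mm are free beside the bar for each finger: open to 40 to 50 mm, not fully. It sinks 1.3 mm per rad turned. Grip with 12 to 20 N.
- core_d (a point): Steel core of nut d, in its collar on the cover. Clockwise tightens, 0.15 N m, for 2.1 to 2.6 rad more (not readable from its pose), up to a firm stop; stays where left. Its x lies along the handle's x while unloaded; the handle is sprung and twists against it 0.125 rad per N m, so at the stop torque rises 8 N m per rad turned; 0.06 rad (0.48 N m) is over-tight.
- timer: White bench timer, 60x68x24 mm, behind the holder; loose bystander, to be left alone. Origin: centre of its underside.
- sample_cup: Sample cup with yellow screw lid, 66x67x68 mm, behind the holder; loose bystander, to be left alone. Origin: centre of its underside.
- coverslip_box: Small white carton, 42x60x30 mm, behind the holder; loose bystander, to be left alone. Origin: centre of its underside.
- stain_bottle: Brown bottle with white cap, 44x45x98 mm, left of the holder; loose bystander, to be left alone. Origin: centre of its underside.

How it is judged:
By the outcome, as a careful person would: the job done as asked, in the order asked, and still so for the second after the job is handed in, with the robot touching nothing.
It also fails if it takes over 72 s, if anything falls off the work surface, if the arm or the gripper's body presses on something with over 40 N, if the wrist force passes 120 N, or if a joint passes its speed limit or range.

ROBOT

A 7-joint arm with a two-finger parallel gripper is mounted at the origin on a cart in front of the work surface, level with it; the furniture and walls round the work are solid. World frame = base frame: x ahead of the robot, y to its left, z up, the work surface at z = 0. Lengths are in mm, angles in rad, forces in N, time in s.
With the tool pointing down it reaches from about 350 to 900 mm from the base axis. Payload 7.2 kg.
Tool frame: the origin (TCP) lies midway between the tips of the shut fingers; the grasp point (between the pads) lies 19 mm behind it (ctrl.grasp_offset is the distance from the TCP to the grasp point, in mm); x points along the fingers, y is the direction in which the jaws open and shut, and the axes are right-handed (so a half turn about x gives the same grasp; the last joint's range is limited). The gripper opens to 88 mm and grips with 3 to 60 N. Pads are 20 mm wide; open, the fingers measure 115 mm over their backs; the gripper's body (75 mm by 178 mm) begins 61 mm behind the grasp point.
Start: joints at [1.105, 0.411, -0.013, 1.596, 0.006, 1.134, -0.082], TCP at [242.108, -576.205, 222.653] pointing down, gripper open.
Joint ranges: [-2.95, 2.95], [-0.29, 1.99], [-1.47, 1.44], [0.14, 2.54], [-1.03, 4.17], [0.13, 1.85], [-2.86, 2.86]. Speed limits (rad/s): [2.39, 2.39, 3.01, 3.01, 3.14, 3.14, 3.14].

INTERFACE

Orientations are given as a unit quaternion [x, y, z, w].
In Python, from rig import ctrl gives the robot as it stands. The module is installed in compiled form; this text tells all that it offers. Calls block until the motion is done:
- ctrl.goto(position, orientation): joint-space move of the TCP to a pose.
- ctrl.move_straight(position, frame=None, v=150, contact_N=None): straight line of the TCP; frame=None keeps the orientation; v is the mean speed in mm/s. With contact_N (N) it stops when the force on the tool has changed by that much, and returns True; else False.
- ctrl.movej(angles): joint-space move.
- ctrl.grip(opening, grip_force=None): finger opening in mm; grip_force is the grip in N (None keeps the last); returns when the fingers have stopped.
- ctrl.wait(seconds).
- ctrl.solve_ik(position, orientation): joint angles nearest the present ones, or None.
- ctrl.read_state(): the state.
- ctrl.get_image(name): name is "side" or "top"; returns a dict with "frame" (480x640x3 uint8, red, green, blue), "depth" (480x640 float32, mm along the optical axis (not along the pixel's ray), 0 where there is no reading), "vfov" (degrees; the focal length in pixels is half the picture's height over the tangent of half this angle, whatever the lens; pixels are square), "cx", "cy" (the principal point, pixels), "distortion" ([k1, k2, p1, p2, k3] as OpenCV has them; the pictures are not rectified), "eye" and "orientation" of the camera in the world. Camera axes: x right, y up, looking along -z (the intrinsics and any distortion apply to the point x, -y, -z); pixel columns grow to the right and rows downward; lengths in mm; the calibration is good to about 2 mm. A picture is of the moment at which its call begins.
A pose or a line that the arm cannot do raises ctrl.IKError and nothing moves.
- ctrl.finish_job(): hands the job in, once; it reports no verdict.
The state is a dict: "t": time; "qpos": joint angles; "qd": joint speeds; "joint_efforts": joint torques, N m; "eef_pos": TCP position; "orientation": TCP orientation; "contact_force": force on the tool from outside, world axes, zero at the start; "ft_torque": the same for the moment, N m; "finger_gap": finger opening in mm.
Only numpy, scipy, OpenCV 4.12 (cv2) and the standard library are available. Lean on these libraries where they do the work, as an engineer would, in place of code of your own. Each camera call takes 0.05 s, during which the arm holds its last target.

## Working session

There is one attempt and no reset: what is moved stays moved. The work goes in short steps, each a Python script; the robot and the scene stay as the last script left them, time stands still between calls to the robot, and variables do not carry over. Pictures are saved under pics/ and viewed, and the job is handed in when it is done.

```bash
mkdir -p pics; ls; python3 - <<'E'
from rig import ctrl
import cv2,numpy as np
for n in("side","top"):
    im=ctrl.get_image(n); cv2.imwrite(f"pics/{n}0.png",im["frame"][:,:,::-1]); np.savez(f"{n}0.npz",**im)
    print(n,{k:v for k,v in im.items() if k not in("frame","depth")})
print(ctrl.read_state(),ctrl.grasp_offset)
E
```

```text
pics
side {'vfov': 50.43715447797386, 'cx': 320.2293025582477, 'cy': 240.5301345864204, 'distortion': array([-0.06419921,  0.        ,  0.        ,  0.        ,  0.        ]), 'eye': array([ 350.33189666, -431.61974166,  609.96970847]), 'orientation': array([ 0.4237553 , -0.06121733, -0.11631597,  0.89618887])}
top {'vfov': 51.293771800625535, 'cx': 312.329391221725, 'cy': 237.73891098182418, 'distortion': array([-0.08890329,  0.        ,  0.        ,  0.        ,  0.        ]), 'eye': array([401.69709829, 232.97071078, 944.55287026]), 'orientation': array([-0.05145355,  0.06636668,  0.71088479, -0.69827703])}
{'t': 0.1, 'qpos': array([ 1.10476968,  0.41181233, -0.01270038,  1.59692873,  0.00557118,
        1.1342893 , -0.08219129]), 'qd': array([-0.00034505, -0.00097748,  0.00152673, -0.00269223,  0.00109861,
       -0.00024348, -0.00042175]), 'joint_efforts': array([ 4.11388610e-03, -5.89092314e+01,  6.44889325e-01, -2.91705340e+01,
       -5.36339369e-02,  1.46095455e-02,  8.73257000e-05]), 'eef_pos': array([ 241.93310244, -575.80060621,  221.91088874]), 'orientation': array([-0.6930385 , -0.14021064,  0.69328772, -0.13925068]), 'contact_force': array([ 0.43098161,  0.4624992 , -0.90219663]), 'ft_torque': array([-0.02682297,  0.02419018, -0.00422973]), 'finger_gap': 87.74913976630779} 18.700000000000003
```

View pics/side0.png

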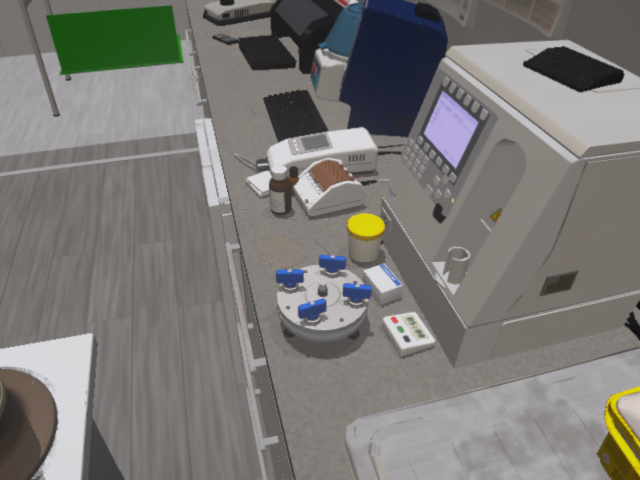

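View pics/top0.png

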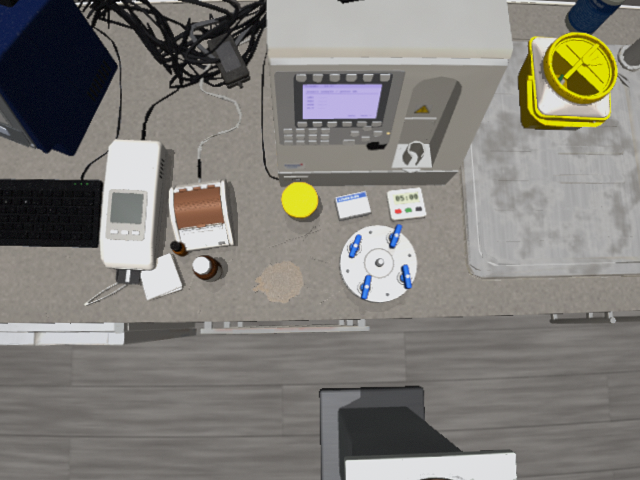

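```bash
cat > h.py <<'E'
import cv2,numpy as np
from scipy.spatial.transform import Rotation as R
def K(im):
    h=im["frame"].shape[0]; f=h/2/np.tan(np.radians(float(im["vfov"]))/2)
    return np.array([[f,0,float(im["cx"])],[0,f,float(im["cy"])],[0,0,1]])
def rays(im,uv):
    p=cv2.undistortPoints(np.asarray(uv,float).reshape(-1,1,2),K(im),np.asarray(im["distortion"])).reshape(-1,2)
    d=np.c_[p[:,0],-p[:,1],-np.ones(len(p))]
    return R.from_quat(im["orientation"]).apply(d)   # scale: depth along axis =1
def onplane(im,uv,z):
    d=rays(im,uv); e=np.asarray(im["eye"]); return e+d*((z-e[2])/d[:,2])[:,None]
def pts(im,uv):
    d=rays(im,uv); uv=np.asarray(uv,int); return np.asarray(im["eye"])+d*im["depth"][uv[:,1],uv[:,0]][:,None]
def blobs(im,roi,amin=40):
    hsv=cv2.cvtColor(im["frame"],cv2.COLOR_RGB2HSV)
    m=cv2.inRange(hsv,(105,120,50),(125,255,255)); k=np.zeros_like(m); x0,y0,x1,y1=roi; k[y0:y1,x0:x1]=255
    m&=k; n,l,s,c=cv2.connectedComponentsWithStats(m)
    return [(np.argwhere(l==i)[:,::-1],c[i]) for i in range(1,n) if s[i,4]>=amin]
E
python3 - <<'E'
from h import *
for n,roi in(("top",(335,220,422,305)),("side",(270,245,380,330))):
    im=dict(np.load(n+"0.npz"))
    for uv,c in blobs(im,roi):
        P=pts(im,uv); z=P[:,2]; t=P[z>np.percentile(z,90)-4]
        Q=onplane(im,uv,92)
        def ax(X):
            X=X[:,:2]; (c,s,a)=cv2.minAreaRect(X.astype(np.float32)); b=cv2.boxPoints((c,s,a)); e=b[1]-b[0] if np.linalg.norm(b[1]-b[0])>np.linalg.norm(b[2]-b[1]) else b[2]-b[1]
            w,v=np.linalg.eigh(np.cov(X.T)); 
            return np.round(c,1),np.round(s,1),round(float(np.degrees(np.arctan2(e[1],e[0])))%180,1),'pca',round(float(np.degrees(np.arctan2(*v[::-1,1])))%180,1), X.mean(0).round(1)
        print(n,len(uv),c.round(1),"z pct",np.percentile(z,[5,50,90]).round(1)); print("  plane",ax(Q)); print("  toppts",len(t),ax(t))
im=dict(np.load("top0.npz")); 
# cover disc
g=cv2.cvtColor(im["frame"],cv2.COLOR_RGB2GRAY)
ys,xs=np.mgrid[215:310,330:430]; uv=np.c_[xs.ravel(),ys.ravel()]; P=pts(im,uv); m=(P[:,2]>50)&(P[:,2]<66); X=P[m]
print("cover",len(X),cv2.minEnclosingCircle(X[:,:2].astype(np.float32)),np.median(X[:,2]))
A=np.c_[X[:,:2]-X[:,:2].mean(0),np.ones(len(X))]; print(np.linalg.lstsq(A,X[:,2],rcond=None)[0])
f=cv2.resize(im["frame"][210:315,325:430,::-1],None,fx=5,fy=5,interpolation=cv2.INTER_CUBIC); cv2.imwrite("pics/crop.png",f)
E
```

```text
top 132 [394.7 235.8] z pct [71.2 90.  93. ]
  plane (array([547.3,  70.8]), array([14.2, 43.4]), 160.4, 'pca', 157.8, array([546.2,  70. ]))
  toppts 86 (array([548.1,  67.3]), array([ 8.9, 39.7]), 156.6, 'pca', 158.8, array([547.7,  67.8]))
top 125 [354.4 246.2] z pct [69.4 89.2 91.4]
  plane (array([529.9, 140.6]), array([13.9, 40.5]), 148.7, 'pca', 157.2, array([529.2, 141.1]))
  toppts 92 (array([530.6, 139.8]), array([ 9.2, 39.8]), 158.5, 'pca', 157.6, array([530.8, 140. ]))
top 147 [405.7 276.8] z pct [69.1 88.5 90.7]
  plane (array([474.7,  55.4]), array([40.1, 15.4]), 8.6, 'pca', 7.6, array([474.4,  54.2]))
  toppts 100 (array([475.2,  52.2]), array([39.8,  9.9]), 8.5, 'pca', 5.6, array([473.8,  51.8]))
top 137 [365.4 286.9] z pct [71.7 90.5 92.8]
  plane (array([459.4, 125.2]), array([14. , 40.8]), 169.8, 'pca', 165.1, array([458.5, 124.5]))
  toppts 102 (array([428.6, 166.9]), array([ 30.6, 139.3]), 124.6, 'pca', 141.4, array([458.7, 124.1]))
side 322 [332.  262.1] z pct [69.1 81.9 89.7]
  plane (array([525. , 121.3]), array([36.5, 38.5]), 164.9, 'pca', 148.4, array([524.6
[... 291 characters left out ...]
.9]), array([566.6,  40.3]), 81.1, 'pca', 79.1, array([454.3, 106.3]))
side 353 [356.7 291.1] z pct [70.9 84.2 91.4]
  plane (array([540.8,  52.9]), array([32.9, 38.1]), 158.4, 'pca', 159.3, array([541.5,  54.5]))
  toppts 138 (array([ 457.8, -184. ]), array([538.5,  38. ]), 70.6, 'pca', 68.5, array([542.5,  56.8]))
side 353 [311.8 308.7] z pct [69.9 84.1 90.1]
  plane (array([472.7,  35.5]), array([43.3, 29.9]), 7.6, 'pca', 21.7, array([470.8,  37.3]))
  toppts 152 (array([ 405.1, -183.7]), array([506.4,  36.1]), 73.5, 'pca', 73.8, array([472.4,  44.4]))
cover 3916 ((503.7339172363281, 94.88146209716797), 70.02095794677734) 57.43943731617719
[ 3.42128503e-03 -7.66922003e-04  5.77309136e+01]
```

View pics/crop.png

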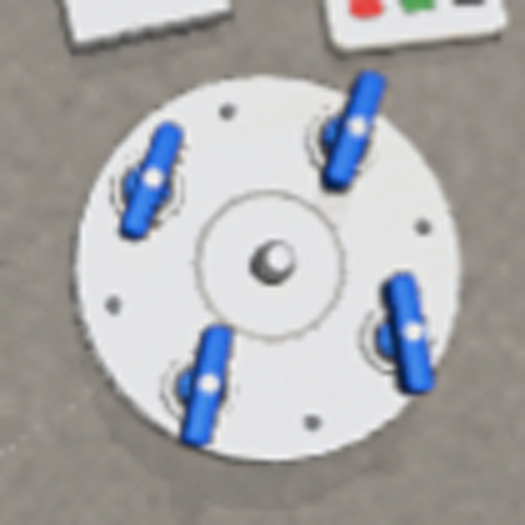

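```bash
cat >> h.py <<'E'
NUT={1:(547.7,67.8,158.3),2:(530.8,140.0,157.6),3:(474.3,52.0,7.5),4:(458.7,124.2,165.)}
def quat(phi):
    c,s=np.cos(phi),np.sin(phi)
    return R.from_matrix(np.array([[0,c,s],[0,s,-c],[-1,0,0]])).as_quat()
def phi_of(q):
    y=R.from_quat(q).as_matrix()[:,1]; return np.arctan2(y[1],y[0])
E
python3 - <<'E'
from h import *
from rig import ctrl
im=dict(np.load("top0.npz"))
ys,xs=np.mgrid[60:215:4,280:440:4]; P=pts(im,np.c_[xs.ravel(),ys.ravel()]); m=P[:,2]>130
print("machine min x above z130:",P[m][:,0].min(), P[m][np.argmin(P[m][:,0])])
uv=blobs(im,(335,220,422,305))
for b,c in uv:
    t=pts(im,b); t=t[(t[:,2]>np.percentile(t[:,2],90)-4)&(t[:,2]<100)]; print(c.round(),"ztop",np.median(t[:,2]).round(1),t[:,:2].mean(0).round(1),len(t))
# collar height profile
C=np.array([503,96]); ys,xs=np.mgrid[215:310,330:430]; P=pts(im,np.c_[xs.ravel(),ys.ravel()])
for n,(x,y,a) in NUT.items():
    r=np.hypot(P[:,0]-x,P[:,1]-y); m=(r<13)&(P[:,2]<70); print(n,"collar z",np.percentile(P[m,2],[5,25,50,75,95]).round(1))
    m=(r>16)&(r<22)&(P[:,2]<64); print("  cover z",np.percentile(P[m,2],[25,50,75]).round(1))
print("phi now",phi_of(ctrl.read_state()["orientation"]))
for n,(x,y,a) in NUT.items():
    for s in(90,-90):
        for e in (0,-75,-150):
            ph=np.radians(a+s+e); q=ctrl.solve_ik([x,y,72],quat(ph)); print(n,s,e,None if q is None else np.round(q,2))
E
```

```text
machine min x above z130: 401.69709828905434 [401.69709829 232.97071078 944.55287026]
[395. 236.] ztop 91.2 [547.7  67.8] 86
[354. 246.] ztop 89.8 [530.8 140. ] 92
[406. 277.] ztop 89.2 [473.8  51.8] 100
[365. 287.] ztop 91.1 [459.3 123. ] 101
1 collar z [56.1 62.3 63.9 65.2 66.7]
  cover z [56.  57.1 57.9]
2 collar z [56.1 59.3 64.2 65.8 69.3]
  cover z [55.3 56.6 58. ]
3 collar z [55.7 57.6 63.3 65.5 68.6]
  cover z [55.9 56.8 58. ]
4 collar z [54.5 57.4 63.2 65.3 67.4]
  cover z [ 1.6 55.8 57.3]
phi now -1.1729598445501932
1 90 0 [ 0.06  0.49 -0.35  1.9   0.23  0.79 -2.37]
1 90 -75 [ 0.62  0.85 -1.24  1.87  0.9   1.13  2.06]
1 90 -150 [ 0.36  0.59 -0.76  1.88  0.52  0.88  1.05]
1 -90 0 [ 0.37  0.6  -0.78  1.88  0.54  0.89  0.51]
1 -90 -75 [ 0.25  0.55 -0.61  1.89  0.41  0.84 -0.69]
1 -90 -150 [ 0.14  0.51 -0.46  1.9   0.3   0.8  -1.91]
2 90 0 [-0.02  0.5  -0.43  1.91  0.28  0.79 -2.56]
2 90 -75 [ 0.49  0.84 -1.24  1.87  0.9   1.13  1.91]
2 90 -150 [ 0.25  0.6  -0.81  1.89  0.56  0.89  0.87]
2 -90 0 [ 0.23  0.59 -0.78  1.89  0.53  0.88  0.37]
2 -90 -75 [ 0.21  0.58 -0.75  1.89  0.51  0.87 -0.92]
2 -90 -150 [ 0.11  0.54 -0.6   1.9   0.4   0.83 -2.14]
3 90 0 [ 0.49  0.52 -0.89  2.05  0.56  0.82  0.97]
3 90 -75 [ 0.35  0.45 -0.69  2.06  0.42  0.76 -0.21]
3 90 -150 [ 0.26  0.43 -0.57  2.07  0.34  0.74 -1.45]
3 -90 0 [ 0.21  0.41 -0.52  2.07  0.3   0.73 -1.94]
3 -90 -75 [-0.99  0.58  1.04  2.14 -0.7   0.82 -2.25]
3 -90 -150 [ 0.7   0.72 -1.24  2.04  0.83  1.01  1.26]
4 90 0 [ 0.07  0.42 -0.54  2.07  0.32  0.73 -2.5 ]
4 90 -75 [ 0.55  0.72 -1.24  2.05  0.83  1.    2.02]
4 90 -150 [ 0.48  0.63 -1.11  2.05  0.72  0.92  0.8 ]
4 -90 0 [ 0.39  0.55 -0.97  2.06  0.61  0.85  0.38]
4 -90 -75 [ 0.32  0.51 -0.87  2.06  0.54  0.81 -0.87]
4 -90 -150 [ 0.18  0.45 -0.68  2.07  0.41  0.76 -2.06]
```

```bash
cat >> h.py <<'E'
from rig import ctrl
def st(tag=""):
    s=ctrl.read_state(); f=s["contact_force"]; phi=phi_of(s["orientation"]); 
    print(tag,"t%.2f"%s["t"],"p",s["eef_pos"].round(1),"phi%.3f"%phi,"q7 %.3f"%s["qpos"][6],"F",f.round(1),"Mz %.3f"%s["ft_torque"][2],"e7 %.3f"%s["joint_efforts"][6],"gap %.1f"%s["finger_gap"]); return s
E
python3 - <<'E'
from h import *
im=dict(np.load("top0.npz"))
ys,xs=np.mgrid[60:215:4,280:440:4]; uv=np.c_[xs.ravel(),ys.ravel()]; P=pts(im,uv); m=(P[:,2]>130)&(im["depth"][uv[:,1],uv[:,0]]>0)
print("machine nearest:",P[m][np.argmin(P[m][:,0])], np.percentile(P[m][:,0],5))
x,y,a=NUT[1]; ph=np.radians(a-90)
ctrl.grip(45,18); st("grip")
ctrl.goto([x,y,150],quat(ph)); s=st("above"); print(s["qpos"].round(2))
im=ctrl.get_image("side"); cv2.imwrite("pics/s1.png",im["frame"][:,:,::-1])
E
```

```text
machine nearest: [671.62736238 109.86624838 130.06661164] 679.176552668701
grip t0.92 p [ 242.1 -576.2  222.7] phi-1.173 q7 -0.082 F [-0.9 -0.2 -0.5] Mz 0.015 e7 0.000 gap 45.0
above t3.46 p [548.   66.5 149.9] phi1.190 q7 0.617 F [-0.1 -0.4 -1.1] Mz 0.023 e7 0.002 gap 44.9
[ 0.4   0.49 -0.81  1.82  0.41  1.01  0.62]
```

View pics/s1.png

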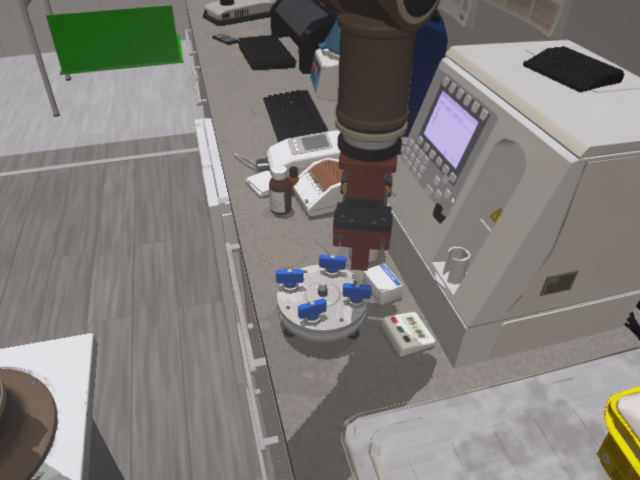

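The gripper hangs over nut 1 (bar at about px 357,292), its open jaws to either side, and is clear of the machine. Next I descend and grip.

```bash
python3 - <<'E'
from h import *
x,y,a=NUT[1]
print(ctrl.move_straight([x,y,69.5],v=80,contact_N=6)); st("down")
ctrl.grip(4,18); st("gripped"); ctrl.wait(0.2); s=st("w")
im=ctrl.get_image("side"); cv2.imwrite("pics/s2.png",cv2.resize(im["frame"][200:380,230:470,::-1],None,fx=3,fy=3))
E
```

```text
False
down t4.67 p [548.1  68.   70. ] phi1.192 q7 0.534 F [ 0.5  1.1 -0. ] Mz -0.014 e7 -0.005 gap 45.0
gripped t5.28 p [547.8  67.5  69.6] phi1.192 q7 0.534 F [-0.2 -1.3  1. ] Mz 0.008 e7 0.000 gap 13.9
w t5.48 p [547.7  67.6  69.5] phi1.192 q7 0.534 F [-0.5 -1.5  1.1] Mz -0.060 e7 -0.003 gap 14.0
```

View pics/s2.png

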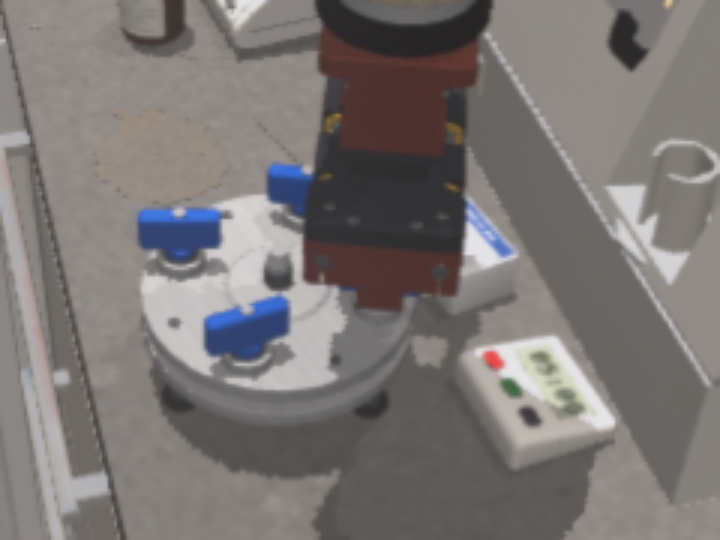

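```bash
cat >> h.py <<'E'
def turn_to(x,y,z,phi):
    q=ctrl.solve_ik([x,y,z],quat(phi)); ctrl.movej(q)
E
python3 - <<'E'
from h import *
x,y,a=NUT[1]; p0=np.radians(a-90)
for i in range(1,5):
    d=0.05*i; turn_to(x,y,69.5-1.3*d,p0-d); st(d)
E
```

```text
0.05 t5.78 p [547.7  67.6  69.5] phi1.143 q7 0.492 F [ 0.4 -2.3  2.2] Mz 0.055 e7 -0.329 gap 13.8
0.1 t6.03 p [547.7  67.6  69.4] phi1.094 q7 0.450 F [ 0.2 -2.8  1.9] Mz 0.147 e7 -0.350 gap 13.8
0.15000000000000002 t6.28 p [547.7  67.6  69.3] phi1.044 q7 0.408 F [ 0.3 -2.2  3.1] Mz 0.085 e7 -0.351 gap 13.9
0.2 t6.53 p [547.8  67.7  69.3] phi0.995 q7 0.365 F [-0.3 -3.6  2. ] Mz 0.088 e7 -0.350 gap 14.4
```

```bash
python3 - <<'E'
from h import *
for k in range(4): st("rep")
im=ctrl.get_image("side"); a=cv2.resize(im["frame"][240:330,260:400,::-1],None,fx=5,fy=5,interpolation=cv2.INTER_CUBIC); cv2.imwrite("pics/s3.png",a)
im=ctrl.get_image("top"); cv2.imwrite("pics/t3.png",cv2.resize(im["frame"][200:320,320:440,::-1],None,fx=4,fy=4)); st("after")
E
```

```text
rep t6.53 p [547.8  67.7  69.3] phi0.995 q7 0.365 F [-0.3 -3.6  2. ] Mz 0.088 e7 -0.350 gap 14.4
rep t6.53 p [547.8  67.7  69.3] phi0.995 q7 0.365 F [-0.3 -3.6  2. ] Mz 0.088 e7 -0.350 gap 14.4
rep t6.53 p [547.8  67.7  69.3] phi0.995 q7 0.365 F [-0.3 -3.6  2. ] Mz 0.088 e7 -0.350 gap 14.4
rep t6.53 p [547.8  67.7  69.3] phi0.995 q7 0.365 F [-0.3 -3.6  2. ] Mz 0.088 e7 -0.350 gap 14.4
after t6.63 p [547.8  67.7  69.2] phi0.994 q7 0.365 F [ 0.7 -3.3  3.3] Mz 0.141 e7 -0.119 gap 14.3
```

View pics/s3.png

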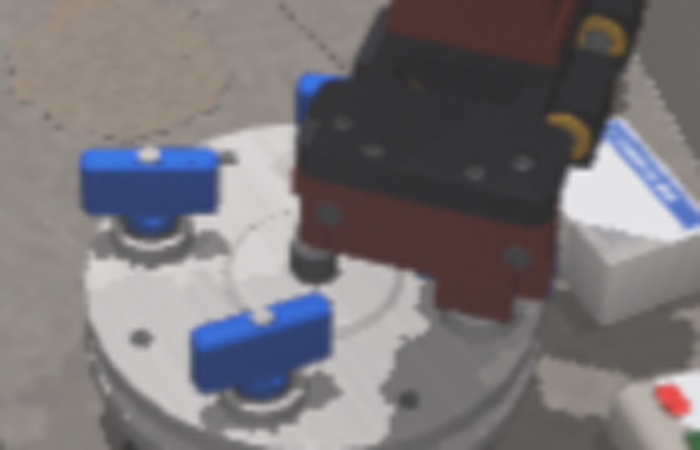

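View pics/t3.png

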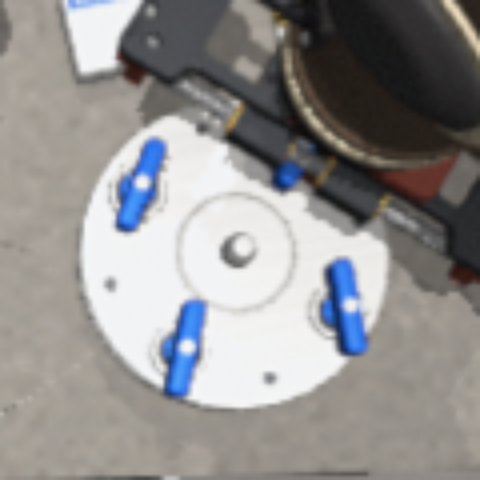

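```bash
python3 - <<'E'
from h import *
x,y,a=NUT[1]; p0=np.radians(a-90)
for d in(0.4,0.6,0.8):
    turn_to(x,y,69.5-1.3*d,p0-d); st(d)
ctrl.grip(20); st("open"); ctrl.grip(4,18); st("re"); ctrl.wait(.2); st("re")
im=ctrl.get_image("side"); a=cv2.resize(im["frame"][240:330,260:400,::-1],None,fx=5,fy=5,interpolation=cv2.INTER_CUBIC); cv2.imwrite("pics/s4.png",a)
E
```

```text
0.4 t6.92 p [547.8  67.6  69. ] phi0.798 q7 0.197 F [ 0.3 -4.4  2.6] Mz 0.109 e7 -0.823 gap 14.0
0.6 t7.20 p [547.8  67.7  68.8] phi0.600 q7 0.029 F [ 1.4 -4.1  3.5] Mz 0.083 e7 -0.784 gap 13.9
0.8 t7.48 p [547.9  67.7  68.5] phi0.401 q7 -0.141 F [ 0.5 -5.1  2.3] Mz 0.114 e7 -0.770 gap 13.8
open t7.83 p [547.4  68.5  68.2] phi0.395 q7 -0.147 F [-0.  -0.  -0.5] Mz 0.006 e7 0.045 gap 20.4
re t8.12 p [547.4  68.1  68.3] phi0.393 q7 -0.149 F [-1.2  0.6 -1. ] Mz -0.023 e7 0.018 gap 14.0
re t8.32 p [547.4  68.   68.3] phi0.392 q7 -0.149 F [-1.3  1.5 -1.2] Mz 0.041 e7 0.012 gap 14.1
```

View pics/s4.png

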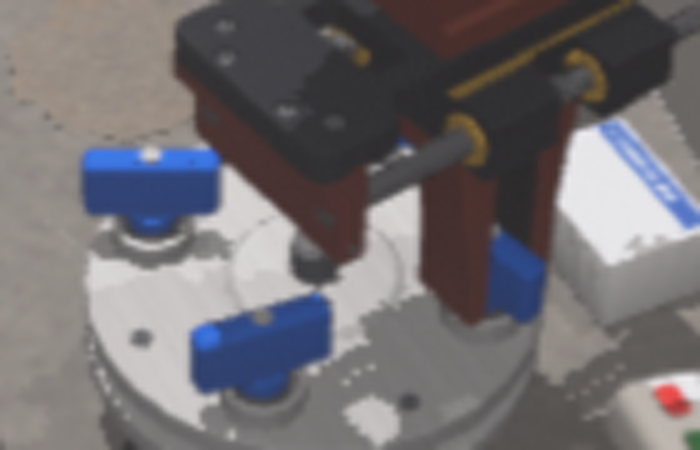

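```bash
cat >> h.py <<'E'
def fine(x,y,z0,p0,d0,dmax=2.72,step=0.02,thr=0.13):
    """turn on from d0 in small steps; stop at torque rise. z0: TCP height at d=0"""
    base=[]; prev=None; d=d0
    while d<dmax:
        d+=step; turn_to(x,y,z0-1.3*d,p0-d); s=ctrl.read_state(); m=s["ft_torque"][2]
        b=np.median(base[-8:]) if len(base)>=3 else 0.12
        print("d%.2f phi%.3f Mz%.3f e7 %.2f gap%.1f F%s t%.2f"%(d,p0-phi_of(s["orientation"]),m,s["joint_efforts"][6],s["finger_gap"],s["contact_force"].round(0),s["t"]))
        if m>b+thr:
            ctrl.wait(0.05); s=ctrl.read_state(); m2=s["ft_torque"][2]; print("  chk %.3f base %.3f"%(m2,b))
            if m2>b+thr: return d
        else: base.append(m)
    return None
E
python3 - <<'E'
from h import *
x,y,a=NUT[1]; p0=np.radians(a-90)
for d in(1.2,1.6,2.0):
    turn_to(x,y,69.5-1.3*d,p0-d); st(d)
print(fine(x,y,69.5,p0,2.02)); st()
E
```

```text
1.2 t8.79 p [547.8  67.9  68. ] phi-0.003 q7 -0.486 F [-1.  -0.4 -1.2] Mz 0.080 e7 -0.548 gap 14.3
1.6 t9.22 p [548.1  67.8  67.6] phi-0.401 q7 -0.826 F [ 1.3  0.1 -1.2] Mz 0.088 e7 -0.521 gap 14.3
2.0 t9.64 p [548.4  67.6  67.1] phi-0.800 q7 -1.166 F [ 3.2 -1.8  0.1] Mz 0.147 e7 -0.513 gap 14.0
d2.04 phi2.036 Mz0.134 e7 -0.27 gap13.8 F[ 3. -1.  0.] t9.89
d2.06 phi2.059 Mz0.166 e7 -0.21 gap14.0 F[ 5. -3.  1.] t10.14
d2.08 phi2.080 Mz0.138 e7 -0.20 gap14.2 F[ 5. -2.  0.] t10.39
d2.10 phi2.100 Mz0.160 e7 -0.20 gap14.2 F[ 5. -3.  1.] t10.64
d2.12 phi2.120 Mz0.126 e7 -0.20 gap14.5 F[ 5. -2.  1.] t10.89
d2.14 phi2.140 Mz0.132 e7 -0.20 gap14.3 F[ 4. -3.  0.] t11.14
d2.16 phi2.160 Mz0.098 e7 -0.20 gap14.1 F[ 5. -3.  1.] t11.39
d2.18 phi2.180 Mz0.169 e7 -0.20 gap14.2 F[ 5. -4.  0.] t11.64
d2.20 phi2.200 Mz0.146 e7 -0.20 gap14.0 F[ 5. -3.  0.] t11.89
d2.22 phi2.220 Mz0.100 e7 -0.20 gap14.3 F[ 4. -2.  0.] t12.14
d2.24 phi2.240 Mz0.180 e7 -0.20 gap13.9 F[ 5. -4.  1.] t12.39
d2.26 phi2.260 Mz0.115 e7 -0.20 gap14.5 F[ 4. -3.  1.] t12.64
d2.28 phi2.280 Mz0.117 e7 -0.20 gap14.1 F[ 5. -3.  1.] t12.8
[... 308 characters left out ...]
.14
d2.40 phi2.400 Mz0.109 e7 -0.20 gap14.2 F[ 6. -3.  1.] t14.39
d2.42 phi2.420 Mz0.133 e7 -0.22 gap14.2 F[ 6. -3. -0.] t14.64
d2.44 phi2.440 Mz0.180 e7 -0.25 gap14.5 F[ 6. -4.  1.] t14.89
d2.46 phi2.460 Mz0.144 e7 -0.18 gap14.1 F[ 5. -3.  0.] t15.14
d2.48 phi2.480 Mz0.125 e7 -0.21 gap14.2 F[ 5. -3.  1.] t15.39
d2.50 phi2.500 Mz0.201 e7 -0.26 gap14.6 F[ 5. -3.  2.] t15.64
d2.52 phi2.520 Mz0.249 e7 -0.31 gap14.5 F[ 5. -3.  1.] t15.89
d2.54 phi2.540 Mz0.245 e7 -0.32 gap14.8 F[ 5. -3.  1.] t16.14
d2.56 phi2.560 Mz0.314 e7 -0.38 gap14.7 F[ 6. -4.  2.] t16.39
  chk 0.346 base 0.162
2.5600000000000005
 t16.44 p [548.9  67.2  66.6] phi-1.368 q7 -1.648 F [ 5.8 -4.4  1. ] Mz 0.346 e7 -0.333 gap 14.5
```

```bash
cat >> h.py <<'E'
def release(): ctrl.grip(42); 
def look(tag):
    im=ctrl.get_image("top"); np.savez(tag+".npz",**im); cv2.imwrite(f"pics/{tag}.png",cv2.resize(im["frame"][200:320,320:440,::-1],None,fx=4,fy=4,interpolation=cv2.INTER_CUBIC))
    for uv,c in blobs(im,(335,220,422,305),90):
        P=pts(im,uv); P=P[(P[:,2]<100)&(P[:,2]>60)]; z=P[:,2]; t=P[z>np.percentile(z,85)-4]; X=t[:,:2]-t[:,:2].mean(0); w,v=np.linalg.eigh(np.cov(X.T))
        r=cv2.minAreaRect(t[:,:2].astype(np.float32))
        print(c.round(),"ctr",t[:,:2].mean(0).round(1),"ztop",np.median(t[:,2]).round(1),"ang",round(float(np.degrees(np.arctan2(*v[::-1,1])))%180,1),"rect",np.round(r[0],1),np.round(r[1],0),round(r[2],1),len(uv))
    ys,xs=np.mgrid[215:310,330:430]; P=pts(im,np.c_[xs.ravel(),ys.ravel()]); P=P[(P[:,2]>48)&(P[:,2]<62)&(np.hypot(P[:,0]-503,P[:,1]-96)<68)]
    m=np.median(P[:,2]); P=P[abs(P[:,2]-m)<4]; A=np.c_[P[:,0]-503,P[:,1]-96,np.ones(len(P))]; print("cover plane",np.linalg.lstsq(A,P[:,2],rcond=None)[0].round(4))
E
python3 - <<'E'
from h import *
release(); st("rel"); s=ctrl.read_state(); p=s["eef_pos"]
ctrl.move_straight([p[0],p[1],125],v=150); st("up"); look("t5")
E
```

```text
rel t17.07 p [547.5  67.9  66.1] phi-1.368 q7 -1.649 F [ 0.1 -0.1 -0.9] Mz 0.068 e7 0.000 gap 42.2
up t17.61 p [547.3  67.8 124.7] phi-1.368 q7 -1.635 F [-0.2 -0.5 -0.6] Mz -0.012 e7 0.008 gap 41.8
[354. 247.] ctr [526.4 141.9] ztop 89.3 ang 160.2 rect [529.  140.3] [10. 36.] 65.9 105
[406. 277.] ctr [474.2  51.9] ztop 89.4 ang 6.1 rect [475.4  51.8] [40. 10.] 6.0 146
[366. 286.] ctr [461.3 122. ] ztop 91.1 ang 166.4 rect [460.9 122.1] [ 9. 40.] 76.5 137
cover plane [-8.90000e-03  1.03000e-02  5.63202e+01]
```

View pics/t5.png

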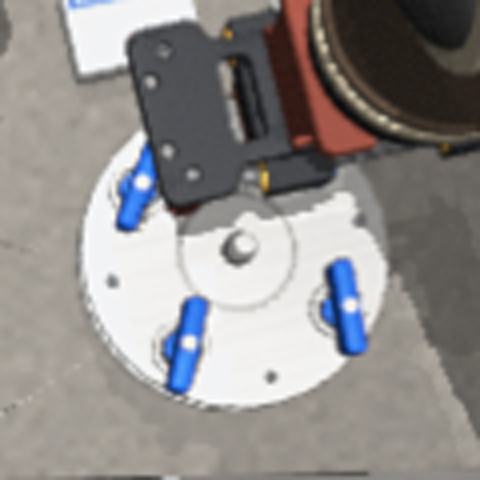

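```bash
cat >> h.py <<'E'
def fine2(x,y,z0,p0,d0,dmax=2.75,step=0.03,thr=0.13):
    base=[]; d=d0; k=0; tau=0
    while d<dmax:
        d+=step; k+=1; turn_to(x,y,z0-1.3*d,p0-d); s=ctrl.read_state(); m=s["ft_torque"][2]; e=-s["joint_efforts"][6]
        b=np.median(base[:8]) if len(base)>=2 else 0.20
        print("d%.2f Mz%.3f e7 %.3f gap%.1f F%s t%.2f"%(d,m,e,s["finger_gap"],s["contact_force"].round(0),s["t"]))
        if (k>1 and (e>b+thr or (e>b+thr-.04 and m>.27))) or m>0.36: return d
        if k>1: base.append(e)
def nut(n,x,y,a,z0,s,ztrav=120):
    p0=np.radians(a+s)
    ctrl.goto([x,y,ztrav],quat(p0)); st("above")
    print("contact",ctrl.move_straight([x,y,z0],v=100,contact_N=6)); st("down")
    ctrl.grip(4,18); st("grip")
    for d in(0.1,0.5,0.9): turn_to(x,y,z0-1.3*d,p0-d); st(d)
    return p0
E
python3 - <<'E'
from h import *
p0=nut(4,459.2,123.6,165.8,69.4,-90)
im=ctrl.get_image("side"); a=cv2.resize(im["frame"][240:330,260:400,::-1],None,fx=5,fy=5,interpolation=cv2.INTER_CUBIC); cv2.imwrite("pics/s6.png",a)
E
```

```text
above t19.62 p [459.2 123.5 119.8] phi1.322 q7 0.636 F [-0.2 -0.5  0.1] Mz 0.007 e7 0.020 gap 42.0
contact False
down t20.27 p [459.3 123.9  69.5] phi1.323 q7 0.562 F [ 0.3 -0.1  0. ] Mz -0.025 e7 -0.029 gap 41.9
grip t20.86 p [459.2 123.   69.5] phi1.323 q7 0.562 F [-0.2 -2.7  3. ] Mz 0.048 e7 -0.003 gap 13.7
0.1 t21.11 p [459.3 123.3  69.4] phi1.225 q7 0.479 F [-0.1 -3.   2.7] Mz 0.044 e7 -0.584 gap 13.5
0.5 t21.53 p [459.2 123.7  68.8] phi0.830 q7 0.140 F [-0.6 -3.3  3.7] Mz 0.115 e7 -0.529 gap 13.7
0.9 t21.96 p [459.2 123.8  68.3] phi0.431 q7 -0.203 F [-0.5 -2.2  4. ] Mz 0.080 e7 -0.515 gap 14.1
```

View pics/s6.png

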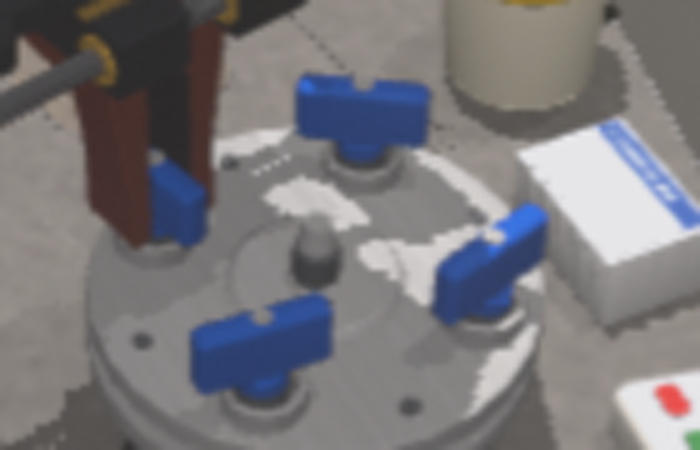

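Nut 4 (at about px 150,200 in the crop) turns with the jaws. Nut 1 (490,260) has turned, and nothing else has been touched. I carry on with nut 4.

```bash
python3 - <<'E'
from h import *
x,y,z0,p0=459.2,123.6,69.4,np.radians(165.8-90)
for d in(1.3,1.65,1.93): turn_to(x,y,z0-1.3*d,p0-d); st(d)
print(fine2(x,y,z0,p0,1.93)); st()
E
```

```text
1.3 t22.43 p [459.3 123.9  67.8] phi0.031 q7 -0.548 F [ 0.6 -0.1  3.9] Mz 0.106 e7 -0.522 gap 13.6
1.65 t22.82 p [459.4 123.8  67.3] phi-0.318 q7 -0.850 F [-0.5 -0.8  4.2] Mz 0.089 e7 -0.571 gap 13.4
1.93 t23.17 p [459.4 123.7  66.9] phi-0.598 q7 -1.092 F [ 0.1 -0.1  3.4] Mz 0.049 e7 -0.665 gap 13.8
d1.96 Mz0.172 e7 0.217 gap13.8 F[ 1. -0.  4.] t23.42
d1.99 Mz0.103 e7 0.244 gap13.7 F[2. 0. 4.] t23.67
d2.02 Mz0.066 e7 0.258 gap13.8 F[ 1. -0.  4.] t23.92
d2.05 Mz0.107 e7 0.262 gap14.0 F[2. 1. 3.] t24.17
d2.08 Mz0.128 e7 0.264 gap13.8 F[ 2. -0.  4.] t24.42
d2.11 Mz0.116 e7 0.264 gap13.7 F[ 2. -1.  3.] t24.67
d2.14 Mz0.118 e7 0.264 gap13.7 F[ 2. -0.  4.] t24.92
d2.17 Mz0.148 e7 0.264 gap13.7 F[ 3. -1.  4.] t25.17
d2.20 Mz0.157 e7 0.264 gap13.4 F[ 2. -0.  5.] t25.42
d2.23 Mz0.193 e7 0.271 gap13.9 F[ 2. -0.  4.] t25.67
d2.26 Mz0.230 e7 0.316 gap13.8 F[ 2. -1.  4.] t25.92
d2.29 Mz0.090 e7 0.178 gap13.9 F[ 1. -1.  6.] t26.17
d2.32 Mz0.097 e7 0.200 gap13.9 F[ 2. -1.  5.] t26.42
d2.35 Mz0.139 e7 0.247 gap13.9 F[ 1. -1.  6.] t26.67
d2.38 Mz0.249 e7 0.308 gap13.8 F[ 1. -1.  5.] t26.92
d2.41 Mz0.096 e7 0.223 gap14.2 F[ 0. -2.  6.] t27.17
d2.44 Mz0.199 e7 0.318 gap15.1 F[ 0. -1.  6.] t27.42
d2.47 Mz0.337 e7 0.418 gap15.0 F[ 0. -1.  6.] t27.67
2.469999999999997
 t27.67 p [458.9 123.6  66.2] phi-1.145 q7 -1.566 F [ 0.2 -0.9  6.3] Mz 0.337 e7 -0.418 gap 15.0
```

```bash
python3 - <<'E'
from h import *
release(); st("rel"); p=ctrl.read_state()["eef_pos"]
ctrl.move_straight([p[0],p[1],122],v=180); st("up"); look("t7")
im=ctrl.get_image("side"); np.savez("s7.npz",**im)
E
```

```text
rel t28.28 p [459.1 123.6  66.1] phi-1.147 q7 -1.567 F [ 0.7 -0.8 -0.2] Mz -0.025 e7 0.002 gap 42.2
up t28.74 p [459.3 123.6 122.3] phi-1.147 q7 -1.552 F [-0.3 -0.4 -0.6] Mz -0.010 e7 0.015 gap 42.2
cover plane [ 1.38000e-02 -5.80000e-03  5.43523e+01]
```

View pics/t7.png

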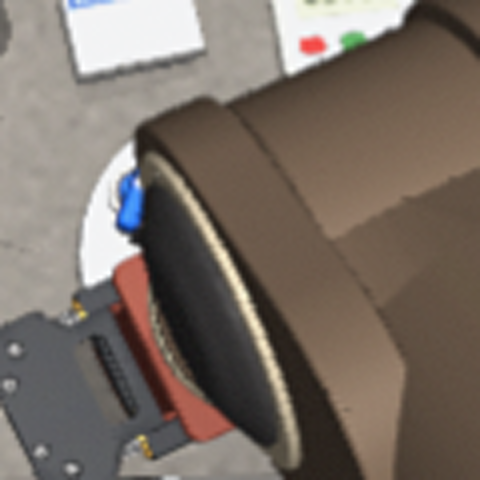

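```bash
python3 - <<'E'
from h import *
for f in("side0","s7"):
    im=dict(np.load(f+".npz"))
    for uv,c in blobs(im,(270,245,380,330)):
        P=pts(im,uv); P=P[(P[:,2]<100)&(P[:,2]>60)]; z=P[:,2]; t=P[z>np.percentile(z,97)-5]; X=P[:,:2]-P[:,:2].mean(0); w,v=np.linalg.eigh(np.cov(X.T))
        print(f,len(uv),c.round(),"z",np.percentile(z,[2,50,97]).round(1),"topctr",t[:,:2].mean(0).round(1),"ang",round(float(np.degrees(np.arctan2(*v[::-1,1])))%180,1))
im=dict(np.load("s7.npz")); cv2.imwrite("pics/s7.png",cv2.resize(im["frame"][235:345,255:395,::-1],None,fx=5,fy=5,interpolation=cv2.INTER_CUBIC))
E
```

```text
side0 322 [332. 262.] z [68.3 81.9 90.5] topctr [529. 136.] ang 157.7
side0 330 [289. 276.] z [69.4 84.6 92.1] topctr [456.7 118.9] ang 166.3
side0 353 [357. 291.] z [69.4 84.2 92.3] topctr [545.3  63.9] ang 158.8
side0 353 [312. 309.] z [68.2 84.1 90.8] topctr [473.3  47.4] ang 7.7
s7 325 [332. 262.] z [66.9 82.5 90.2] topctr [528.6 136. ] ang 157.8
s7 233 [289. 279.] z [65.5 82.  89.7] topctr [455.4 115.9] ang 38.3
s7 268 [358. 293.] z [66.1 84.1 89.4] topctr [546.5  62.2] ang 27.9
s7 363 [312. 309.] z [68.  83.6 90.8] topctr [473.1  47.1] ang 7.1
```

View pics/s7.png

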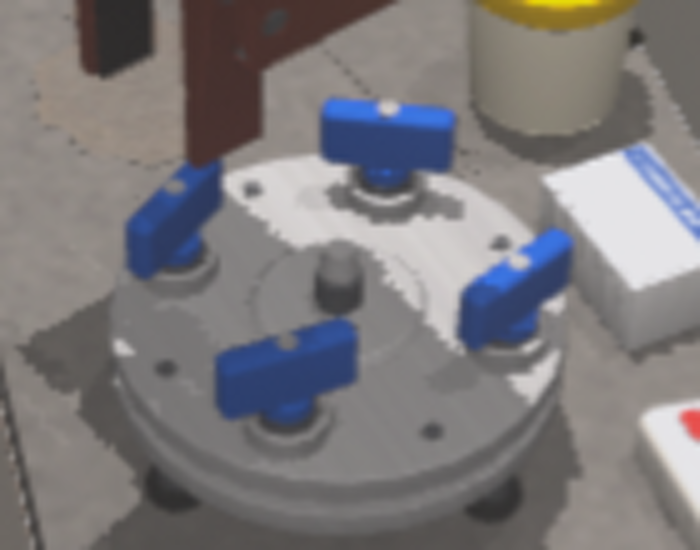

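```bash
python3 - <<'E'
from h import *
import h
x,y,a,z0=531.0,140.0,157.7,67.3
def g(o,f=None): return orig(o,20 if f else None)
p0=np.radians(a-90)
ctrl.goto([x,y,120],quat(p0)); st("above")
print("contact",ctrl.move_straight([x,y,z0],v=100,contact_N=6)); st("down")
ctrl.grip(4,20); st("grip")
for d in(0.1,0.5,0.9,1.3,1.65,1.95): turn_to(x,y,z0-1.3*d,p0-d); st(d)
print(fine2(x,y,z0,p0,1.95,step=0.025,thr=0.12)); st()
E
```

```text
above t30.68 p [530.8 140.  119.7] phi1.181 q7 0.566 F [0.1 0.2 0.1] Mz 0.097 e7 0.023 gap 42.0
contact False
down t31.35 p [531.1 140.3  67.5] phi1.182 q7 0.520 F [ 0.2 -0.4 -0. ] Mz -0.003 e7 -0.018 gap 41.9
grip t31.93 p [531.  139.3  67.5] phi1.181 q7 0.520 F [-0.9 -2.9  5. ] Mz -0.043 e7 0.005 gap 14.1
0.1 t32.17 p [531.  139.4  67.4] phi1.082 q7 0.436 F [-1.2 -4.1  5.4] Mz 0.106 e7 -0.462 gap 14.4
0.5 t32.60 p [531.  139.5  66.9] phi0.687 q7 0.099 F [-2.2 -3.2  6. ] Mz 0.096 e7 -0.426 gap 13.8
0.9 t33.02 p [531.1 139.6  66.4] phi0.288 q7 -0.242 F [-2.3 -3.4  7.2] Mz 0.080 e7 -0.348 gap 14.0
1.3 t33.45 p [531.1 139.8  65.9] phi-0.112 q7 -0.582 F [-1.9 -4.   6. ] Mz 0.083 e7 -0.348 gap 14.2
1.65 t33.83 p [531.1 140.   65.4] phi-0.462 q7 -0.880 F [-1.8 -3.1  7.4] Mz 0.066 e7 -0.401 gap 14.1
1.95 t34.18 p [531.2 140.1  65. ] phi-0.762 q7 -1.134 F [-1.2 -2.4  6.9] Mz 0.086 e7 -0.445 gap 14.2
d1.97 Mz0.147 e7 0.189 gap13.8 F[-1. -3.  7.] t34.43
d2.00 Mz0.079 e7 0.193 gap14.0 F[-1. -3.  6.] t34.68
d2.02 Mz0.104 e7 0.195 gap14.1 F[-2. -2.  7.] t34.93
d2.05 Mz0.116 e7 0.196 gap14.3 F[-1
[... 175 characters left out ...]
3
d2.15 Mz0.109 e7 0.196 gap13.8 F[-1. -2.  7.] t36.18
d2.17 Mz0.132 e7 0.196 gap14.5 F[-1. -2.  6.] t36.43
d2.20 Mz0.100 e7 0.196 gap14.2 F[-1. -2.  7.] t36.68
d2.22 Mz0.145 e7 0.226 gap14.5 F[-2. -2.  6.] t36.93
d2.25 Mz0.218 e7 0.271 gap14.4 F[-1. -3.  6.] t37.18
d2.27 Mz0.086 e7 0.147 gap13.8 F[-1. -2.  7.] t37.43
d2.30 Mz0.154 e7 0.190 gap14.3 F[-0. -2.  6.] t37.68
d2.32 Mz0.152 e7 0.236 gap14.0 F[-0. -2.  6.] t37.93
d2.35 Mz0.180 e7 0.284 gap14.0 F[-0. -2.  7.] t38.18
d2.37 Mz0.123 e7 0.234 gap14.3 F[ 2. -1.  6.] t38.43
d2.40 Mz0.259 e7 0.316 gap14.7 F[ 1. -1.  6.] t38.68
2.3999999999999986
 t38.68 p [532.3 140.6  64.8] phi-1.211 q7 -1.512 F [ 1.3 -1.4  5.6] Mz 0.259 e7 -0.316 gap 14.7
```

```bash
python3 - <<'E'
from h import *
release(); st("rel"); p=ctrl.read_state()["eef_pos"]
ctrl.move_straight([p[0],p[1],122],v=180)
im=ctrl.get_image("side"); np.savez("s8.npz",**im)
for uv,c in blobs(im,(270,245,380,330)):
    P=pts(im,uv); P=P[(P[:,2]<100)&(P[:,2]>60)]; z=P[:,2]; X=P[:,:2]-P[:,:2].mean(0); w,v=np.linalg.eigh(np.cov(X.T))
    print(len(uv),c.round(),"z",np.percentile(z,[2,97]).round(1),"ang",round(float(np.degrees(np.arctan2(*v[::-1,1])))%180,1))
x,y,a,z0=474.8,51.8,7.4,67.0
p0=np.radians(a+90)
ctrl.goto([x,y,120],quat(p0)); st("above")
print("contact",ctrl.move_straight([x,y,z0],v=100,contact_N=6)); st("down")
ctrl.grip(4,20); st("grip")
for d in(0.1,0.5,0.9,1.3,1.65,1.95): turn_to(x,y,z0-1.3*d,p0-d); st(d)
print(fine2(x,y,z0,p0,1.95,step=0.025,thr=0.12)); st()
E
```

```text
rel t39.31 p [531.  140.   64.1] phi-1.218 q7 -1.518 F [-0.2 -0.6 -0.6] Mz -0.021 e7 0.008 gap 42.1
230 [332. 264.] z [64.  87.7] ang 33.2
243 [289. 278.] z [65.  88.1] ang 41.8
276 [358. 293.] z [64.9 88.1] ang 26.7
371 [312. 308.] z [67.6 91. ] ang 7.1
above t42.21 p [474.7  51.9 119.9] phi1.699 q7 1.270 F [-0.5 -0.9  0.2] Mz -0.001 e7 0.013 gap 41.9
contact False
down t42.89 p [475.   52.   67.2] phi1.700 q7 1.207 F [0.4 0.3 0.6] Mz -0.074 e7 -0.022 gap 42.2
grip t43.46 p [475.   51.8  67.2] phi1.700 q7 1.207 F [-1.3  0.4  2.7] Mz -0.007 e7 0.002 gap 14.1
0.1 t43.71 p [475.   51.9  67.1] phi1.603 q7 1.123 F [-0.7  0.5  4.7] Mz 0.105 e7 -0.589 gap 14.2
0.5 t44.13 p [475.   52.1  66.6] phi1.207 q7 0.782 F [-0.4 -0.1  4.8] Mz 0.108 e7 -0.519 gap 14.4
0.9 t44.56 p [475.1  52.2  66. ] phi0.808 q7 0.438 F [-0.8  1.6  5.4] Mz 0.088 e7 -0.404 gap 14.0
1.3 t44.98 p [475.3  52.2  65.5] phi0.410 q7 0.094 F [1.1 1.8 5.9] Mz 0.081 e7 -0.379 gap 14.4
1.65 t45.38 p [475.5  52.2  65.1] phi0.060 q7 -0.207 F [1.  1.2 5.5] Mz 0.124 e7 -0.402 gap 14.4
1.95 t45.73 p [475.6  52.   64.7] phi-0.240 q7 -0
[... 734 characters left out ...]
 1. 5.] t49.23
d2.32 Mz0.087 e7 0.199 gap14.5 F[1. 0. 5.] t49.48
d2.35 Mz0.138 e7 0.206 gap14.4 F[1. 1. 5.] t49.73
d2.37 Mz0.151 e7 0.254 gap14.3 F[2. 1. 6.] t49.98
d2.40 Mz0.210 e7 0.300 gap14.2 F[1. 1. 6.] t50.23
d2.42 Mz0.092 e7 0.193 gap14.5 F[ 1. -0.  6.] t50.48
d2.45 Mz0.167 e7 0.239 gap14.7 F[-0. -1.  6.] t50.73
d2.47 Mz0.226 e7 0.287 gap14.3 F[ 1. -1.  6.] t50.98
d2.50 Mz0.032 e7 0.140 gap14.3 F[-0. -2.  9.] t51.23
d2.52 Mz0.125 e7 0.207 gap14.3 F[-0. -3.  8.] t51.48
d2.55 Mz0.217 e7 0.292 gap14.4 F[-0. -2.  9.] t51.73
d2.57 Mz0.262 e7 0.378 gap14.3 F[-1. -2.  9.] t51.98
2.574999999999998
 t51.98 p [474.9  50.9  63.9] phi-0.865 q7 -1.000 F [-0.7 -1.5  9.2] Mz 0.262 e7 -0.378 gap 14.3
```

```bash
python3 - <<'E'
from h import *
release(); st("rel"); p=ctrl.read_state()["eef_pos"]
ctrl.move_straight([p[0],p[1],150],v=200)
ctrl.movej([-0.6,0.41,-0.013,1.6,0.006,1.13,-0.5]) if False else ctrl.goto([300,-450,220],quat(-1.17)); st("away")
look("t9"); im=ctrl.get_image("side"); np.savez("s9.npz",**im); cv2.imwrite("pics/s9.png",cv2.resize(im["frame"][235:345,255:395,::-1],None,fx=5,fy=5,interpolation=cv2.INTER_CUBIC))
for uv,c in blobs(im,(270,245,380,330)):
    P=pts(im,uv); P=P[(P[:,2]<100)&(P[:,2]>60)]; z=P[:,2]; X=P[:,:2]-P[:,:2].mean(0); w,v=np.linalg.eigh(np.cov(X.T))
    print(len(uv),c.round(),"z",np.percentile(z,[2,97]).round(1),"ang",round(float(np.degrees(np.arctan2(*v[::-1,1])))%180,1))
E
```

```text
rel t52.61 p [474.7  51.8  63.6] phi-0.874 q7 -1.009 F [ 0.5 -0.2  0. ] Mz -0.022 e7 0.015 gap 42.1
away t55.12 p [ 301.1 -449.1  219.6] phi-1.168 q7 -0.031 F [-1.  -0.5  0.5] Mz -0.001 e7 0.008 gap 42.5
[395. 236.] ctr [548.9  66.8] ztop 85.5 ang 28.3 rect [549.1  66.7] [40.  9.] 28.3 156
[353. 246.] ctr [531.9 141.2] ztop 86.4 ang 35.6 rect [532.2 141. ] [40.  9.] 35.9 138
[406. 277.] ctr [475.4  51.4] ztop 86.7 ang 56.7 rect [475.3  51.6] [39. 10.] 58.4 147
[365. 287.] ctr [459.4 122.9] ztop 85.7 ang 43.4 rect [459.7 122.5] [40.  9.] 44.8 136
cover plane [1.30000e-03 2.00000e-04 5.17815e+01]
160 [331. 262.] z [71.9 88.7] ang 36.1
155 [288. 278.] z [70. 87.] ang 43.5
230 [357. 294.] z [63.8 86.8] ang 28.8
162 [311. 309.] z [72.3 88.4] ang 57.0
```

View pics/t9.png

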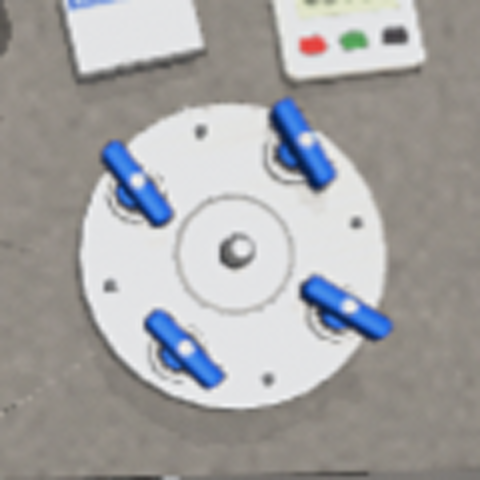

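View pics/s9.png

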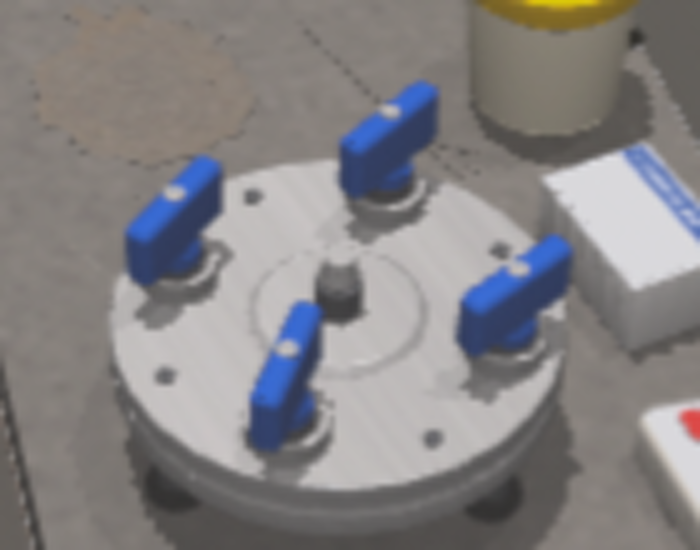

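```bash
python3 - <<'E'
from h import *
ctrl.finish_job(); st()
E
```

```text
the job is handed in; nothing more can be done
the job is handed in; nothing more can be done
```

The filter holder is closed. I tightened all four nuts clockwise in cross order until each went firm, then moved the arm clear and handed the job in at about 55 s.

**Order:** I started with the far-right nut, then its opposite at near-left, then far-left, then near-right.

**Firm stops:** Wrist torque ran at about 0.10–0.15 N m while each nut turned and rose at the stop. The highest readings were 0.35, 0.34, 0.26 and 0.26 N m in that order, below the 0.48 N m over-tight limit.

**Last pictures:**
- **Handles:** they turned about 2.27, 2.13, 2.13 and 2.27 rad, all within the expected 2.1–2.6 rad.
- **Cover:** its top measured 51.8 mm against 52 mm expected when seated, and it was level to about 0.0013 rad.
- **Other things:** the carton, timer and cup, as far as they show in the last close-ups, look unmoved. The bottle was not in those close-ups.

**Disagreements:**
- **Jaws slipping:** the jaws slipped on the bars once the stops were reached, so torque rose and fell a few times before I let go. The jaws therefore turned 0.27–0.34 rad further than the handles.
- **First nut:** the offset between its jaw angle and handle angle at the torque rise was larger than for the others, about 0.15 rad against 0.08–0.09. I relied on its torque reading and did not grip it again.
- **Finger gap:** the gap read about 14 mm on a 10 mm bar throughout; I could not explain this.

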